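# Swing the drawing lamp up off the star chart and switch it off

### The job

The low lamp hangs over the finished star chart. With your fingertips push its counterweighted arm up from below, past its balance point, so that it swings over and stays raised by itself; push it steadily, never fling it and never pinch it. Then press the push switch on the lamp's foot fully down with a fingertip, let go and move clear, leaving the bottle, jar, cup, tape and eraser around the lamp where they are.

Things in the scene. Friction and masses are not known exactly. Their poses are not given: they have to be found in the camera images.
- lamp: fixed desk lamp, grey round foot 170 mm across and 20 mm high with two upright steel cheeks 30 mm deep (front to back) carrying the hinge, cheek tops at 98 mm. Origin on the table directly under the hinge; its -x axis is the way the lowered arm reaches (roughly towards the robot), z up. The foot's centre lies 50 mm along -x from the origin
- lamp_hinge (a point): middle of the arm's hinge, 85 mm above the table, straight above the lamp's origin; the hinge line is the lamp's y axis. The arm is a 14 mm square bar (18 mm wide with its side rails) with a flat head 60 mm long, 110 mm wide, 20 mm thick, whose centre is 160 mm from the hinge; a steel counterweight roll 38 mm thick and 44 mm wide sits above and just behind the hinge
- lamp_arm (a joint): angle of the lamp's arm, rad: 0 = lowered on its stop, the arm climbing 0.35 rad above level towards the lamp's -x; it grows as the arm swings up and back; the balance point is near 0.76; 1.5 = raised, leaning back 0.28 rad past upright against the upper stop. Below the balance point the arm falls back to 0, beyond it falls on to 1.5 and stays; the hinge is damped; about 1 N at the lip lifts it
- lamp_lip (a point): middle of the underside of the flat push lip at the arm's outer end: a plate 90 mm wide, 6 mm thick, standing 35 mm out of the head, its outer edge 225 mm from the hinge. This point lies 205 mm out along the arm from the hinge and 7 mm below the arm's middle line, and moves with the arm. When the arm is lowered it is about 149 mm above the table and free below
- switch (a joint): travel of the push switch, m: 0 = out, 0.006 = fully down; it springs back; needs about 4 N
- switch_top (a point): middle of the top of the switch's round grey button, 28 mm across, on the lamp's foot, 90 mm along the lamp's -x and 40 mm along its +y from the origin, 38 mm above the table; pressed straight down. It lies beside and below the lowered arm
- ink: ink bottle, 42 mm across, 62 mm high, origin at its underside; stands beside the lamp's arm; leave alone
- paint: paint jar, 58 mm across, 68 mm high, origin at its underside; beside the lamp; leave alone
- tape: roll of tape lying flat, 100 mm across, 25 mm high, origin at its underside; leave alone
- eraser: eraser block 55 x 22 x 14 mm, origin at its underside; leave alone
- brushes: white cup 76 mm across, 95 mm high with brushes to 200 mm, origin at its underside; beside the lamp's hinge; leave alone

How it is judged (in metres and radians):
On the way, in this order (a step that is already met when the one before it is completed fails the run):
1. the lamp's arm is raised past its balance point and stands at its upper stop (above 1.4 rad), not touched by the robot (value of joint lamp_arm above 1.4 rad and contact force between each of the fingers, the arm and lamp below 0.1 N), for 0.2 s.
2. the switch is pressed fully down (at least 5 mm) while the arm stays raised (value of joint switch above 0.005 m and value of joint lamp_arm above 1.4 rad), for 0.1 s.
At the end, for the whole second after the job is handed in: the lamp's arm rests raised (above 1.4 rad), the switch has been pressed and is out again (less than 1 mm down), and every other thing stands within 25 mm of where it was, upright (value of joint lamp_arm above 1.4 rad and velocity of joint lamp_arm below 0.05 rad/s and value of joint switch below 0.001 m and distance of each of ink, paint, tape, eraser, brushes from where it was at the start of the episode below 0.025 m and angle between each of ink, paint, tape, eraser, brushes's own z axis and vertical below 0.15 rad); the robot touches nothing.
It fails at once if the lamp's arm is flung (faster than 4 rad/s) (velocity of joint lamp_arm above 4 rad/s or velocity of joint lamp_arm below -4 rad/s).
It fails at once if the lip is pinched between the fingers (pressed on its top and its underside at once) (contact force between the fingers and lamp_arm_c5 above 2 N and contact force between the fingers and lamp_arm_c4 above 2 N).
It fails at once if the arm's bar is pinched between the fingers (pressed on both sides at once) (contact force between the fingers and lamp_arm_c1 above 2 N and contact force between the fingers and lamp_arm_c2 above 2 N).
It fails at once if the switch is pressed before the arm is raised (value of joint switch above 0.003 m and value of joint lamp_arm below 1.2 rad).
It fails at once if a bystander is shoved away, tipped or picked up (distance of any of ink, paint, tape, eraser, brushes from where it was at the start of the episode above 0.025 m or angle between any of ink, paint, tape, eraser, brushes's own z axis and vertical above 0.3 rad).
It also fails if it takes over 48 s, if anything falls off the work surface, if the arm or the gripper's body presses on something with over 40 N, if the wrist force passes 120 N, or if a joint passes its speed limit or range.

### The arm

A 6-joint arm with a two-finger parallel gripper is mounted at the origin on the work surface. World frame = base frame: x ahead of the robot, y to its left, z up, the work surface at z = 0. Lengths are in m, angles in degrees, forces in N, time in s.
With the tool pointing down it reaches from about 0.2 to 0.875 m from the base axis. Payload 3.4 kg.
Tool frame: the origin (TCP) lies at the very end of the fingers, on their centre line; the grasp point (between the pads) lies 19 mm behind it; z points along the fingers, y is the line along which they close (so a half turn about z gives the same grasp; the last joint's range is limited). The gripper opens to 94 mm and grips with 3 to 60 N. Pads are 16 mm wide; open, the fingers measure 119 mm over their backs; the gripper's body (75 mm by 177 mm) begins 78 mm behind the grasp point.
Start: joints at [-70.76, 15.808, 86.224, -0, 77.962, -6.933], TCP at [0.254, -0.516, 0.205] pointing down, gripper open.
Joint ranges: [-165.64, 165.64], [-43.16, 119.46], [12.63, 154.43], [-67.54, 247.53], [6.08, 155.33], [-154.97, 154.97]. Speed limits (degrees/s): [147.25, 147.25, 180, 180, 180, 180].

### API

Orientations are given as a 3x3 rotation matrix whose columns are the frame's x, y, z axes.
In Python, from cell import bot, eyes, sign_off, spot_in gives the robot as it stands. The module is installed in compiled form; this text tells all that it offers.
- The arm moves only by the tool send_rows, never from a script. Its arguments are lists of equal length, an entry for each row: "xyz": the shift along the tool's x, y, z in m, a list of three; "roll": the turn about the tool's z in degrees. In form: {"xyz": [[tx, ty, tz], ...], "roll": [roll, ...]}. A call has 1 to 20 rows; each row shifts and turns the commanded pose from where the row before left it, along the tool's axes as they then stand; what a row does not reach is not made up. A row lasts 1/10 s, in which the tool goes at most 50 mm and 8.59 degrees, less where a joint would pass 70% of its speed; a pose out of reach is approached as far as the arm can. A call is refused whole if a number of a shift passes 0.05 or a number of a turn 8.59, either way. A call with a gripper value outside its range is refused whole. "fingers" is the opening in per cent of the stroke, from 0 (shut) to 100 (fully open), set as the call begins (left out, the last holds). The fingers move at their own pace and stop on an object; "grip_force" is the grip in N (left out, the last holds). Time passes only in rows, so rows that do not move let the fingers close. It gives the time, the measured TCP pose, the force, the opening and the grip force at its end, in the units of the state.
- bot.sense(): the state, without advancing time (a new reading comes with each control period).
- eyes.camera(name): name is "scene" or "top" or "wrist"; returns a dict with "frame" (400x640x3 uint8, blue, green, red), "intrinsics" (3x3 intrinsics, pixels), "dist_coeffs" ([k1, k2, p1, p2, k3] as OpenCV has them; the pictures are not rectified), "origin" and "orientation" of the camera in the world. Camera axes: x right, y down, z forward; pixel columns grow to the right and rows downward; lengths in m; the calibration is good to about 2 mm. A picture is of the moment at which its call begins. There is no depth.
- sign_off(): hands the job in; it is judged then, once.
Trained networks look in the newest picture that a camera, given by its name, has taken for a name from the list of things; names that differ only in an ending like _2 or _b are one class to them, and where a whole thing is asked for, a point or a joint stands for the part that bears it (a point fixed in the world has none). Each returns a list of dicts, best first, with "score" (0 to 1); they miss things now and then, are a little off and sometimes report something else, mostly with a low value. They report only what shows in the picture. A call takes as long as a camera call.
- spot_in(camera, query): "location" ([column, row] in pixels, amid what is visible of it).
The state is a dict: "t": time; "joint_positions": joint angles; "joint_vel": joint speeds; "joint_efforts": joint torques, N m; "tool_pos": TCP position; "ee_rot": TCP orientation; "force": force on the tool from outside, world axes, zero at the start; "torque": the same for the moment, N m; "gripper_width": opening from 0.0 (shut) to 1.0 (fully open); "finger_force": force on a finger pad.
Only numpy, scipy, OpenCV 4.12 (cv2) and the standard library are available. Lean on these libraries where they do the work, as an engineer would, in place of code of your own. Each camera call takes 0.05 s, during which the arm holds its last target. There are 200 camera calls.

## Working session

There is one attempt and no reset: what is moved stays moved. The work goes in short steps, Python scripts to look and compute and a tool call to move; the robot and the scene stay as the last step left them, time stands still between calls to the robot, and variables do not carry over. Pictures are saved under pics/ and viewed, at most 10 in all, crops included, and the job is handed in when it is done.

Besides the shell and the picture viewer there is one more tool, called after ">>>" as name(argument=value, ...) on one line, values as JSON. send_rows: Moves the arm, as the interface text tells. Its arguments: {"type":"object","properties":{"xyz":{"type":"array"},"roll":{"type":"array"},"fingers":{"type":"number"},"grip_force":{"type":"number"}},"required":["xyz","roll"]}

```bash
mkdir -p pics; cat > h.py <<'E'
import numpy as np, cv2
from cell import bot, eyes, sign_off, spot_in
def ray(c,px):
    K=np.array(c["intrinsics"],float);d=np.array(c["dist_coeffs"],float)
    u=cv2.undistortPoints(np.array([[px]],float),K,d)[0,0]
    return np.array(c["origin"],float),np.array(c["orientation"])@np.array([u[0],u[1],1])
def atz(c,px,z):
    o,r=ray(c,px);return o+r*(z-o[2])/r[2]
def proj(c,P):
    R=np.array(c["orientation"]);q=(np.atleast_2d(P)-np.array(c["origin"]))@R
    return cv2.projectPoints(q.reshape(-1,1,3),np.zeros(3),np.zeros(3),np.array(c["intrinsics"],float),np.array(c["dist_coeffs"],float))[0][:,0]
E
python3 - <<'E'
from h import *
np.set_printoptions(precision=3,suppress=True)
s=bot.sense();print(s["t"],s["tool_pos"],s["ee_rot"],s["force"])
Z=dict(lamp_hinge=.085,lamp_lip=.149,switch_top=.038,ink=.031,paint=.034,tape=.012,eraser=.007,brushes=.06,lamp=.02)
for n in ("scene","top"):
    c=eyes.camera(n);cv2.imwrite(f"pics/{n}0.png",c["frame"]);print(n,c["origin"])
    for q,z in Z.items():
        for r in spot_in(n,q)[:2]:print(q,r["score"],np.array(r["location"]),atz(c,r["location"],z))
E
```

```text
0.0 [ 0.253 -0.516  0.205] [[ 0.897  0.441 -0.001]
 [ 0.441 -0.897  0.002]
 [ 0.    -0.002 -1.   ]] [-0.6   -0.088  0.856]
scene [1.207 0.231 0.598]
lamp_hinge 0.85 [267.4 226.9] [ 0.675 -0.075  0.085]
lamp_lip 0.63 [273.1 174. ] [ 0.592 -0.097  0.149]
switch_top 0.55 [289.2 227.6] [ 0.614 -0.059  0.038]
switch_top 0.48 [346.3 233.7] [0.593 0.058 0.038]
ink 0.86 [346.1 234.1] [0.586 0.056 0.031]
ink 0.33 [289.5 225.1] [ 0.599 -0.066  0.031]
paint 0.59 [234.1 186.2] [ 0.514 -0.245  0.034]
tape 0.93 [254.4 180.7] [ 0.448 -0.228  0.012]
tape 0.3 [266.3 225.8] [ 0.597 -0.122  0.012]
eraser 0.81 [375.6 213.1] [0.469 0.09  0.007]
brushes 0.98 [188.1 205.2] [ 0.641 -0.281  0.06 ]
lamp 0.74 [270.6 229. ] [ 0.612 -0.104  0.02 ]
top [0.47  0.014 0.897]
lamp_hinge 0.92 [363.5 207. ] [ 0.607 -0.099  0.085]
lamp_hinge 0.29 [422.9 252.3] [ 0.516 -0.22   0.085]
lamp_lip 0.62 [368.3 232.3] [ 0.548 -0.099  0.149]
ink 0.87 [292.9 227.5] [0.568 0.047 0.031]
paint 0.74 [425.5 252.8] [ 0.518 -0.24   0.034]
tape 0.88 [428.6 300. ] [ 0.418 -0.25   0.012]
eraser 0.63 [272.2 276.1] [0.463 0.09  0.007]
brushes 0.88 [440.3 184.8] [ 0.663 -0.269  0.06 ]
lamp 0.83 [363.3 205.5] [ 0.621 -0.108  0.02 ]
```

View pics/top0.png

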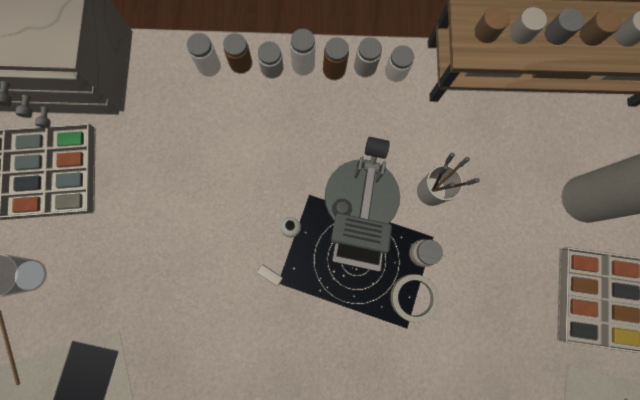

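View pics/scene0.png

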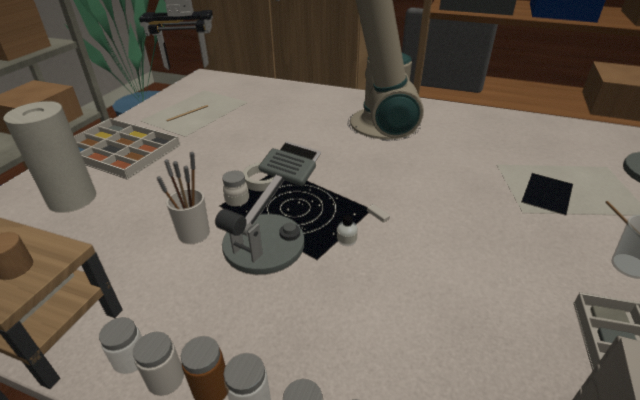

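The top view shows the foot at about (362,197), the switch at (343,207), the head at (361,233), the lip at (358,258) and the counterweight at (377,147). In the scene view the foot is at (264,242) and the switch at (290,229). I'll fit the lamp pose to these points.

```bash
python3 - <<'E'
from h import *
from scipy.optimize import least_squares
np.set_printoptions(precision=3,suppress=True)
ct=eyes.camera("top");cs=eyes.camera("scene")
a=.35;C,S=np.cos(a),np.sin(a)
arm=lambda r,h:[-r*C+h*S, 0, .085+r*S+h*C]
L=[(ct,[-.05,0,.02],(362,197)),(ct,[-.09,.04,.038],(343,207)),(ct,arm(.16,.01),(361,232)),(ct,arm(.215,0),(358,259)),(cs,[-.05,0,.02],(264,241)),(cs,[-.09,.04,.038],(290,229)),(cs,arm(.16,.01),(288,165))]
def W(p,l):
    c,s=np.cos(p[2]),np.sin(p[2]);return np.array([p[0]+c*l[0]-s*l[1],p[1]+s*l[0]+c*l[1],l[2]])
f=lambda p:np.concatenate([proj(c,W(p,l))[0]-np.array(u) for c,l,u in L])
r=least_squares(f,[.68,-.1,0]);print(r.x,np.degrees(r.x[2]));print(f(r.x).reshape(-1,2))
p=r.x
for n,l in dict(hinge=[0,0,.085],lip=arm(.205,-.007),edge=arm(.225,-.007),switch=[-.09,.04,.038],foot=[-.05,0,.02]).items():print(n,W(p,l))
im=ct["frame"].copy()
for k in ([0,0,.085],arm(.225,0),[-.09,.04,.038],[-.05,0,.02]):cv2.circle(im,tuple(int(v) for v in proj(ct,W(p,k))[0]),2,(0,0,255),-1)
cv2.imwrite("pics/t1.png",cv2.resize(im[120:320,240:480],None,fx=2.5,fy=2.5))
s=bot.sense();print(np.array(s["ee_rot"]))
E
```

```text
[ 0.694 -0.114 -0.187] -10.691048292779655
[[-0.373 -2.202]
 [-1.631  0.118]
 [ 0.485 -0.913]
 [-1.304  0.983]
 [-0.483 -2.144]
 [-0.065 -1.326]
 [-1.557 -0.922]]
hinge [ 0.694 -0.114  0.085]
lip [ 0.503 -0.078  0.149]
edge [ 0.484 -0.074  0.156]
switch [ 0.613 -0.058  0.038]
foot [ 0.645 -0.104  0.02 ]
[[ 0.897  0.441  0.   ]
 [ 0.441 -0.897 -0.   ]
 [-0.     0.    -1.   ]]
```

View pics/t1.png

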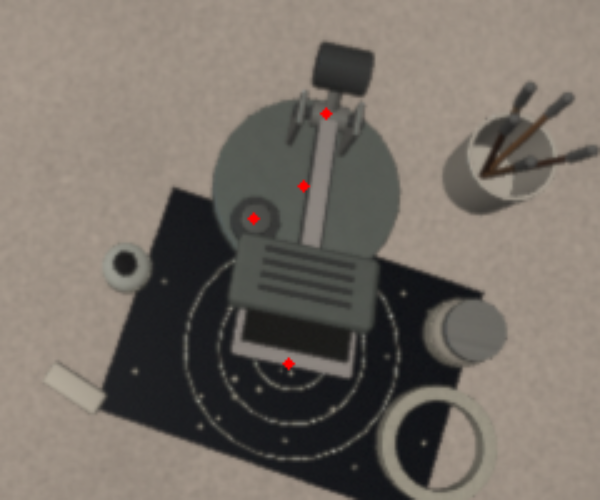

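The fit agrees with the given geometry: lip at (0.503,-0.078,0.149), switch at (0.613,-0.058). The tool only rolls, so the fingers stay vertical. I'll close them, go in front of the lip's outer edge, and push it up and forward along its arc. First I turn the tool onto the lamp axes and move in front of it.

>>> send_rows(xyz=[[0,0,0],[0,0,0],[0,0,0],[0,0,0],[0,0,0],[0,-0.04,0],[0,-0.04,0],[0,-0.04,0],[0,-0.04,0],[0,-0.04,0],[0,-0.04,0],[0,-0.04,0],[0,-0.04,0],[0,-0.04,0],[0,-0.04,0],[0,-0.04,0],[0,-0.037,0],[0,0,0],[0,0,0]], roll=[7.4,7.4,7.4,7.4,7.3,0,0,0,0,0,0,0,0,0,0,0,0,0,0], fingers=0)

```text
t: 3.0
tool_pos: [0.3424, -0.0471, 0.2056]
ee_rot: [[0.983, -0.183, 0.0], [-0.183, -0.983, -0.001], [0.001, 0.001, -1.0]]
force: [0.6, -0.0, -0.0]
gripper_width: 0.004
finger_force: 0.0
```

```bash
cat >> h.py <<'E'
def lamp(P,p=(.694,-.114,-.187)):
    c,s=np.cos(p[2]),np.sin(p[2]);d=np.array(P)-[p[0],p[1],0];return np.array([c*d[0]+s*d[1],-s*d[0]+c*d[1],d[2]])
E
python3 - <<'E'
from h import *
np.set_printoptions(precision=3,suppress=True)
s=bot.sense();print(s["t"],s["tool_pos"],lamp(s["tool_pos"]),s["ee_rot"],s["joint_positions"],s["force"],s["gripper_width"])
E
```

```text
3.0 [ 0.342 -0.047  0.206] [-0.358  0.     0.206] [[ 0.983 -0.183  0.   ]
 [-0.183 -0.983 -0.001]
 [ 0.001  0.001 -1.   ]] [-19.357  -4.759 109.915  -0.05   74.805  81.211] [ 0.569 -0.012 -0.046] 0.004375882132640614
```

>>> send_rows(xyz=[[0,0,0.025],[0,0,0.025],[0,0,0.025],[0.03,0,0],[0.03,0,0],[0.03,0,0],[0.01,0,0],[0,0,0],[0,0,0]], roll=[0,0,0,0,0,0,0,0,0])

```text
t: 3.9
tool_pos: [0.439, -0.0664, 0.1301]
ee_rot: [[0.982, -0.187, -0.002], [-0.187, -0.982, 0.0], [-0.002, 0.0, -1.0]]
force: [0.4, 0.2, -0.3]
gripper_width: 0.006
finger_force: 0.0
```

```bash
python3 - <<'E'
from h import *
np.set_printoptions(precision=3,suppress=True)
s=bot.sense();print(s["t"],lamp(s["tool_pos"]),s["force"])
for n in ("scene","wrist"):
    c=eyes.camera(n);cv2.imwrite(f"pics/{n}2.png",c["frame"])
a=cv2.imread("pics/scene2.png")[90:290,170:410];b=cv2.imread("pics/wrist2.png")
cv2.imwrite("pics/c2.png",np.vstack([cv2.resize(a,(480,400)),cv2.resize(b,(480,200))][:1]+[cv2.resize(b,(480,200))]))
E
```

```text
3.9 [-0.259 -0.001  0.13 ] [ 0.353  0.162 -0.347]
```

View pics/c2.png

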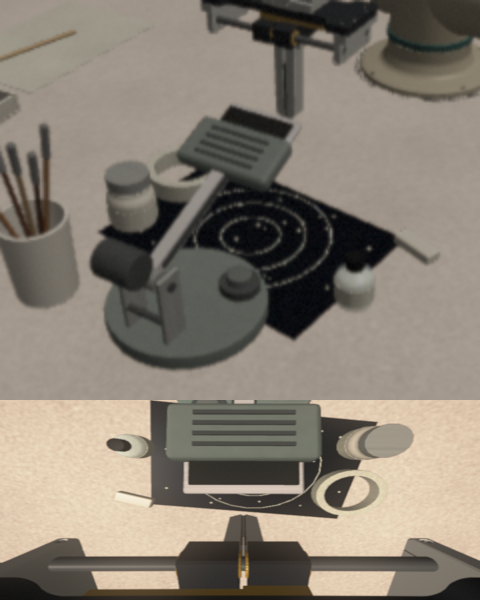

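The closed fingers stand centred in front of the lip's outer edge; in the wrist view the edge is at about (243,490) and the fingers at (243,540). Now I make contact and push along the first part of the arc.

>>> send_rows(xyz=[[0.009,0,0.0025],[0.009,0,0.0025],[0.009,0,0.0025],[0.009,0,0.0025],[0.0031,0,-0.008],[0.0031,0,-0.008],[0.0031,0,-0.008],[0.0031,0,-0.008],[0.0031,0,-0.008],[0.0043,0,-0.0072],[0.0043,0,-0.0072],[0.0043,0,-0.0072],[0.0043,0,-0.0072],[0.0043,0,-0.0072]], roll=[0,0,0,0,0,0,0,0,0,0,0,0,0,0])

```text
t: 5.4
tool_pos: [0.5132, -0.0798, 0.1971]
ee_rot: [[0.983, -0.186, 0.001], [-0.186, -0.983, -0.0], [0.001, 0.0, -1.0]]
force: [-1.1, 0.8, -0.9]
gripper_width: 0.008
finger_force: 0.3
```

```bash
python3 - <<'E'
from h import *
np.set_printoptions(precision=3,suppress=True)
s=bot.sense();print(s["t"],lamp(s["tool_pos"]),s["force"])
c=eyes.camera("scene");cv2.imwrite("pics/c3.png",cv2.resize(c["frame"][60:290,170:410],None,fx=2,fy=2))
E
```

```text
5.4 [-0.184 -0.     0.197] [-1.067  0.769 -0.855]
```

View pics/c3.png

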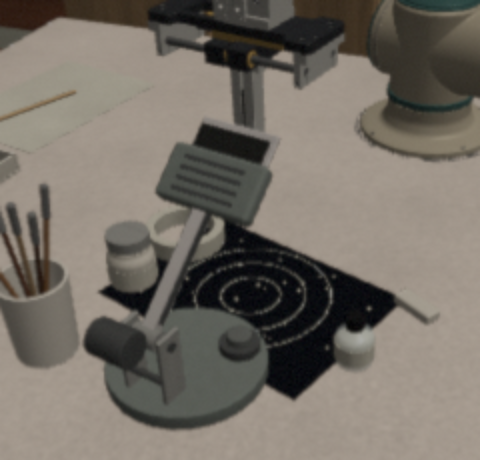

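The arm is rising with the lip edge on the finger (lip about (235,150) in the crop), and the push force is about 1 N. I carry on along the arc past the balance point.

>>> send_rows(xyz=[[0.0054,0,-0.0063],[0.0054,0,-0.0063],[0.0054,0,-0.0063],[0.0054,0,-0.0063],[0.0054,0,-0.0063],[0.0063,0,-0.0054],[0.0063,0,-0.0054],[0.0063,0,-0.0054],[0.0063,0,-0.0054],[0.0063,0,-0.0054],[0.007,0,-0.004],[0.007,0,-0.004],[0.007,0,-0.004],[0.007,0,-0.004],[0.007,0,-0.004],[0,0,0],[0,0,0],[0,0,0]], roll=[0,0,0,0,0,0,0,0,0,0,0,0,0,0,0,0,0,0])

```text
t: 7.25
tool_pos: [0.6039, -0.0969, 0.2747]
ee_rot: [[0.983, -0.186, -0.001], [-0.186, -0.983, 0.0], [-0.001, 0.0, -1.0]]
force: [0.2, 0.3, -0.1]
gripper_width: 0.003
finger_force: 0.0
```

```bash
python3 - <<'E'
from h import *
np.set_printoptions(precision=3,suppress=True)
s=bot.sense();print(s["t"],lamp(s["tool_pos"]),s["force"])
c=eyes.camera("scene");cv2.imwrite("pics/c4.png",cv2.resize(c["frame"][60:290,170:410],None,fx=2,fy=2))
E
```

```text
7.25 [-0.092  0.     0.275] [ 0.192  0.281 -0.07 ]
```

View pics/c4.png

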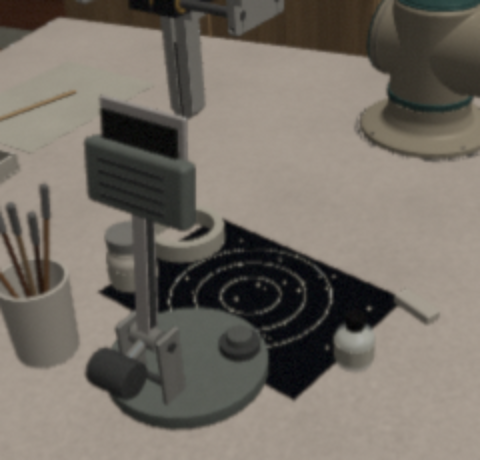

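The arm stands raised at its upper stop, with its head at about (140,180) in the crop, clear of the fingers. Next I move back over the switch side for a close look, and check the wrist camera's clearance.

>>> send_rows(xyz=[[-0.03,0,0],[0,-0.02,0],[0,-0.02,0],[0,0,0.04],[0,0,0.04],[0,0,0.03],[0,0,0],[0,0,0],[0,0,0]], roll=[0,0,0,0,0,0,0,0,0])

```text
t: 8.2
tool_pos: [0.5837, -0.0525, 0.1671]
ee_rot: [[0.982, -0.186, 0.004], [-0.186, -0.983, -0.001], [0.004, 0.0, -1.0]]
force: [0.3, 0.3, 0.2]
gripper_width: 0.004
finger_force: 0.0
```

```bash
python3 - <<'E'
from h import *
np.set_printoptions(precision=3,suppress=True)
s=bot.sense();print(s["t"],s["tool_pos"],lamp(s["tool_pos"]),s["force"])
for n in ("wrist","top","scene"):
    c=eyes.camera(n);print(n,lamp(c["origin"]))
    for r in spot_in(n,"switch_top")[:2]:print(r["score"],r["location"],lamp(atz(c,r["location"],.038)))
    for r in spot_in(n,"lamp_lip")[:1]:print("lip",r["score"],r["location"])
    if n=="wrist":cv2.imwrite("pics/w5.png",c["frame"])
E
```

```text
8.2 [ 0.584 -0.052  0.167] [-0.12   0.04   0.167] [0.344 0.297 0.162]
wrist [-0.037  0.039  0.347]
0.56 [325.2, 166.8] [-0.089  0.038  0.038]
lip 0.93 [376.6, 38.7]
top [-0.244  0.084  0.897]
lip 0.6 [400.4, 100.6]
scene [0.44  0.434 0.598]
lip 0.87 [222.1, 176.6]
```

View pics/w5.png

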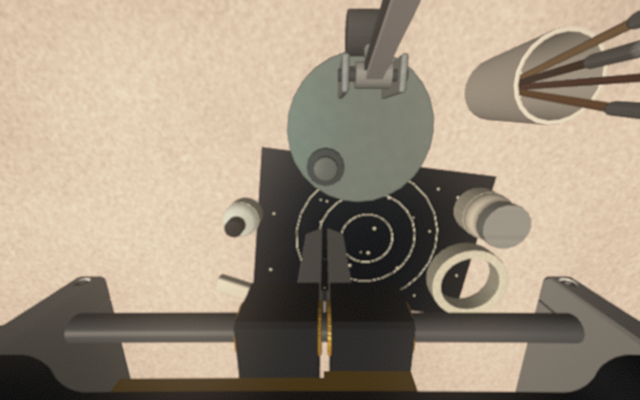

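The wrist view shows the button at (325,167), which gives lamp (-0.089, 0.038) as expected. The wrist camera sits 83 mm ahead of the tool, so pressing now would bring it within about 15 mm of the raised arm's head. I turn the tool half round first.

>>> send_rows(xyz=[[0,0,0],[0,0,0],[0,0,0],[0,0,0],[0,0,0],[0,0,0],[0,0,0],[0,0,0],[0,0,0],[0,0,0],[0,0,0],[0,0,0],[0,0,0],[0,0,0],[0,0,0],[0,0,0],[0,0,0],[0,0,0],[0,0,0],[0,0,0]], roll=[-8.5,-8.5,-8.5,-8.5,-8.5,-8.5,-8.5,-8.5,-8.5,-8.5,-8.5,-8.5,-8.5,-8.5,-8.5,-8.5,-8.5,-8.5,-8.5,-8.5])

```text
t: 10.65
tool_pos: [0.5822, -0.0521, 0.1649]
ee_rot: [[-0.937, 0.348, -0.0], [0.348, 0.937, -0.0], [0.0, -0.0, -1.0]]
force: [-0.2, 0.5, -0.2]
gripper_width: 0.002
finger_force: 0.0
```

>>> send_rows(xyz=[[0,0,0],[0,0,0],[-0.015,0,0],[-0.015,-0.001,0],[0,0,0.04],[0,0,0.04],[0,0,0.02],[0,0,0.01],[0,0,0],[0,0,0]], roll=[-5,-5,0,0,0,0,0,0,0,0])

```text
t: 11.65
tool_pos: [0.6125, -0.0589, 0.056]
ee_rot: [[-0.983, 0.186, 0.002], [0.186, 0.983, -0.0], [-0.002, -0.0, -1.0]]
force: [0.8, -0.1, 0.1]
gripper_width: 0.005
finger_force: 0.0
```

```bash
python3 - <<'E'
from h import *
np.set_printoptions(precision=3,suppress=True)
s=bot.sense();print(s["t"],s["ee_rot"],lamp(s["tool_pos"]),s["force"])
c=eyes.camera("scene");cv2.imwrite("pics/c6.png",cv2.resize(c["frame"][60:290,170:410],None,fx=2,fy=2))
E
```

```text
11.65 [[-0.983  0.186  0.002]
 [ 0.186  0.983 -0.   ]
 [-0.002 -0.    -1.   ]] [-0.09   0.039  0.056] [ 0.777 -0.074  0.079]
```

View pics/c6.png

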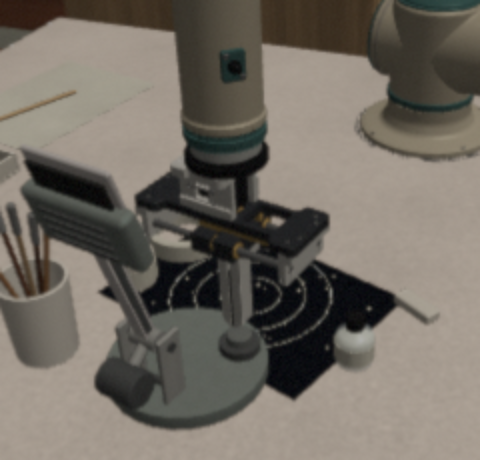

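The fingertips stand right over the button at about (238,340), and the arm is leaning back against its stop. I press now.

>>> send_rows(xyz=[[0,0,0.01],[0,0,0.006],[0,0,0.004],[0,0,0.003],[0,0,0.002],[0,0,0],[0,0,0],[0,0,0]], roll=[0,0,0,0,0,0,0,0])

```text
t: 12.5
tool_pos: [0.6125, -0.0589, 0.0357]
ee_rot: [[-0.983, 0.186, 0.004], [0.186, 0.983, -0.001], [-0.004, -0.0, -1.0]]
force: [-6.8, 0.8, 31.0]
gripper_width: 0.005
finger_force: 15.0
```

It hit a hard stop at z=0.0357 with 31 N, too high for full travel. The two closed fingertips together (25 x 16 mm) may be resting on the collar around the button. I lift, open partly and look, so I can use a single finger.

>>> send_rows(xyz=[[0,0,-0.01],[0,0,-0.015],[0,0,0],[0,-0.027,0],[0,0,0],[0,0,0],[0,0,0]], roll=[0,0,0,0,0,0,0], fingers=45)

```text
t: 13.2
tool_pos: [0.6061, -0.0846, 0.0542]
ee_rot: [[-0.982, 0.186, -0.001], [0.186, 0.982, 0.001], [0.001, 0.001, -1.0]]
force: [-0.5, -0.2, -1.6]
gripper_width: 0.448
finger_force: 0.0
```

```bash
python3 - <<'E'
from h import *
np.set_printoptions(precision=3,suppress=True)
s=bot.sense();print(s["t"],lamp(s["tool_pos"]),s["force"],s["gripper_width"])
c=eyes.camera("scene");a=cv2.resize(c["frame"][190:270,210:330],None,fx=5,fy=5,interpolation=cv2.INTER_CUBIC)
for n in ("scene",):
    for r in spot_in(n,"switch_top")[:2]:print(r["score"],r["location"],lamp(atz(c,r["location"],.038)))
    print(proj(c,[s["tool_pos"]]))
cv2.imwrite("pics/c7.png",a)
E
```

```text
13.2 [-0.092  0.013  0.054] [-0.454 -0.248 -1.571] 0.44779380558876175
[[278.969 216.786]]
```

View pics/c7.png

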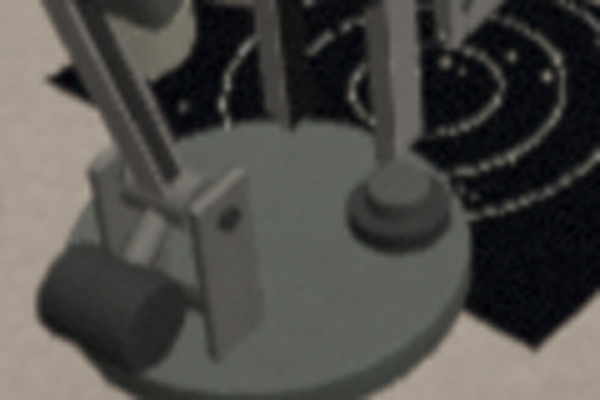

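The right finger stands over the button, centre about (402,190) in the crop, and the other is over the bare foot. I press with the single finger and watch force against depth.

>>> send_rows(xyz=[[0,0,0.01],[0,0,0.004],[0,0,0.002],[0,0,0.002],[0,0,0],[0,0,0]], roll=[0,0,0,0,0,0])

```text
t: 13.9
tool_pos: [0.6063, -0.0848, 0.0372]
ee_rot: [[-0.982, 0.186, -0.0], [0.186, 0.982, 0.001], [0.0, 0.001, -1.0]]
force: [-1.1, 2.5, 2.9]
gripper_width: 0.452
finger_force: 1.7
```

>>> send_rows(xyz=[[0,0,0.002],[0,0,0.002],[0,0,0],[0,0,0]], roll=[0,0,0,0])

```text
t: 14.3
tool_pos: [0.6065, -0.0849, 0.0358]
ee_rot: [[-0.983, 0.186, 0.001], [0.186, 0.983, 0.0], [-0.001, 0.001, -1.0]]
force: [-4.6, 2.7, 16.9]
gripper_width: 0.452
finger_force: 8.9
```

It stopped at the same height as before. To tell whether that is the switch's full travel, I raise slowly and see where contact is lost.

>>> send_rows(xyz=[[0,0,-0.003],[0,0,0],[0,0,0]], roll=[0,0,0])

```text
t: 14.6
tool_pos: [0.6065, -0.085, 0.0361]
ee_rot: [[-0.982, 0.186, 0.0], [0.186, 0.982, 0.0], [-0.0, 0.0, -1.0]]
force: [-1.3, 2.0, 7.3]
gripper_width: 0.449
finger_force: 3.6
```

```bash
python3 -c "
from h import *
s=bot.sense();print(s['force'],s['tool_pos'],s['finger_force'])
print([eyes.camera('scene') and bot.sense()['force'].__getitem__(2) for _ in range(4)])"
```

```text
[-1.31139116  1.95941871  7.3439585 ] [ 0.60652894 -0.0850124   0.03613003] 3.5884230164811015
[np.float64(6.567606370225122), np.float64(7.76545563048252), np.float64(7.935917478764194), np.float64(6.813937462946692)]
```

>>> send_rows(xyz=[[0,0,-0.0015],[0,0,0],[0,0,0]], roll=[0,0,0])

```text
t: 15.1
tool_pos: [0.6065, -0.085, 0.0372]
ee_rot: [[-0.983, 0.186, -0.0], [0.186, 0.983, 0.0], [0.0, 0.0, -1.0]]
force: [0.0, 4.2, 3.5]
gripper_width: 0.451
finger_force: 1.7
```

>>> send_rows(xyz=[[0,0,-0.0015],[0,0,0],[0,0,0]], roll=[0,0,0])

```text
t: 15.4
tool_pos: [0.6066, -0.0854, 0.0389]
ee_rot: [[-0.983, 0.186, 0.0], [0.186, 0.983, -0.0], [-0.0, -0.0, -1.0]]
force: [-0.3, 2.0, 3.6]
gripper_width: 0.449
finger_force: 1.3
```

>>> send_rows(xyz=[[0,0,-0.002],[0,0,0],[0,0,0]], roll=[0,0,0])

```text
t: 15.7
tool_pos: [0.6066, -0.0856, 0.041]
ee_rot: [[-0.983, 0.186, 0.0], [0.186, 0.983, -0.001], [-0.0, -0.001, -1.0]]
force: [0.2, 1.7, 0.7]
gripper_width: 0.45
finger_force: 0.8
```

>>> send_rows(xyz=[[0,0,-0.005],[0,0,0],[0,0,0]], roll=[0,0,0])

```text
t: 16.0
tool_pos: [0.6064, -0.0855, 0.046]
ee_rot: [[-0.983, 0.186, -0.0], [0.186, 0.983, -0.001], [0.0, -0.001, -1.0]]
force: [0.7, -0.1, -0.3]
gripper_width: 0.447
finger_force: 0.0
```

Contact is springy from about 0.042 down to 0.036 and then hard, so that is the full 6 mm travel with a height bias of about 4 mm. The switch was held fully down. I move clear and check.

>>> send_rows(xyz=[[0,0,-0.03],[0,0,-0.04],[0,0,-0.04],[0,0,-0.04],[0.04,0,0],[0.04,0,0],[0.04,0,0],[0.04,0,0],[0,0,0],[0,0,0],[0,0,0]], roll=[0,0,0,0,0,0,0,0,0,0,0])

```text
t: 17.1
tool_pos: [0.4507, -0.0559, 0.1963]
ee_rot: [[-0.982, 0.186, 0.002], [0.186, 0.983, -0.001], [-0.002, -0.0, -1.0]]
force: [0.6, -0.6, 1.3]
gripper_width: 0.45
finger_force: 0.0
```

```bash
python3 - <<'E'
from h import *
np.set_printoptions(precision=3,suppress=True)
s=bot.sense();print(s["t"],lamp(s["tool_pos"]),s["force"])
c=eyes.camera("scene");im=c["frame"].copy()
p=(.694,-.114,-.187);cc,ss=np.cos(p[2]),np.sin(p[2])
for q,col in((1.3,(255,0,0)),(1.4,(0,255,0)),(1.5,(0,0,255))):
    a=.35+q;P=[]
    for y in(-.045,.045):
        lx=-.225*np.cos(a);P.append([p[0]+cc*lx-ss*y,p[1]+ss*lx+cc*y,.085+.225*np.sin(a)])
    u=proj(c,P);cv2.line(im,*[tuple(int(round(v)) for v in k) for k in u],col,1)
cv2.imwrite("pics/c8.png",cv2.resize(im[90:290,150:410],None,fx=3,fy=3))
for q,z in dict(ink=.031,paint=.034,tape=.012,eraser=.007,brushes=.06).items():
    for r in spot_in("scene",q)[:1]:print(q,r["score"],np.array(r["location"]),atz(c,r["location"],z))
E
```

```text
17.1 [-0.25   0.012  0.196] [ 0.632 -0.575  1.329]
ink 0.85 [345.2 233.4] [0.585 0.053 0.031]
paint 0.61 [240.8 193.2] [ 0.534 -0.216  0.034]
tape 0.71 [260.7 170.9] [ 0.402 -0.233  0.012]
eraser 0.51 [377.8 211.7] [0.462 0.094 0.007]
brushes 0.96 [183.8 204.9] [ 0.644 -0.29   0.06 ]
```

View pics/c8.png

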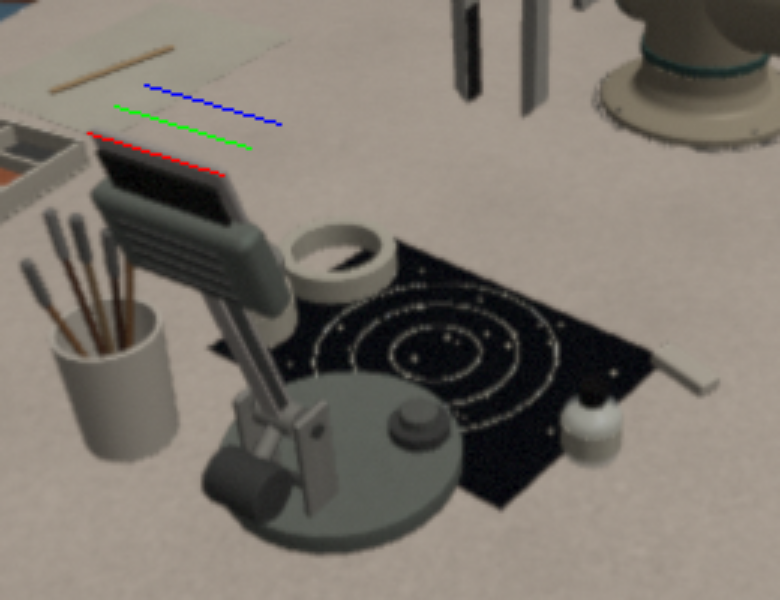

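The lip lies on the red 1.5 rad line (about (155,155)), so the arm is at its upper stop. The switch at (420,415) is out, the bystanders were never touched, and the robot is clear. I hand in.

```bash
python3 -c "
from h import *
print(sign_off())"
```

```text
the job is handed in; nothing more can be done
None
```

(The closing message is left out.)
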